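# Load the turn-over nest and hold it on its balance

## Task

Both faces of the largest of the three loose steel spacer rings are to be inspected in the hinged turn-over nest. Lay that ring flat in the nest, fully down between the four pins, let go of it and turn the swing keeper right round across it to its stop, so that the ring cannot fall out. Then take the flap by its bail handle and swing it up to its balance point, standing straight upright where it would fall neither way, and finish the job still holding it steady there by that handle; never let it go over backwards or drop, and do not disturb the other things on the bench.

Things in the scene. Friction and masses are not known exactly. Their poses are not given: they have to be found in the camera images.
- ring_1: The work: the largest of three plain grey steel spacer rings that lie flat on the bench among other parts (the three may lie in any order). Outside diameter 52 mm, 10 mm thick, 80 g. Origin at the centre of its underside, z up through it; rotationally symmetric. Grasp it from above across its outside.
- ring_2: Bystander: a smaller steel spacer ring, 40 mm diameter, 12 mm thick. Origin at the centre of its underside.
- ring_3: Bystander: the smallest steel spacer ring, 34 mm diameter, 9 mm thick. Origin at the centre of its underside.
- nest_base: Turn-over inspection nest, fixed: aluminium base 196 x 150 x 12 mm, two bearing cheeks (72 mm high) at its far side carrying a hinged flap. Origin: centre of the base's underside; x from handle side to hinge side, y left along the hinge, z up; yaw up to 0.25 rad. Hinge axis along y at x = +68, z = 49.5 mm. Flap plate 114 mm wide, 8 thick, 8 to 100 mm in front of the hinge, level at first.
- nest_seat (a point): Seat of the ring's underside centre on the flap's top face: 52 mm in front of the hinge, 18 mm right of the middle, 50 mm above the bench while level; axes as nest_base's, z the flap's normal. A 46 mm window lies under it. Four 8 mm pins, 9 mm high with coned tops, stand at x +-18, y +-25.3 mm, leaving the ring 1 to 2 mm play. Finger room beside the ring on its +x and -x sides, not its y sides.
- lid_box: Fixed furniture between the rings and the nest, farther back: a sheet-metal box 118 x 142 mm, walls 61 mm high, its lid half open, up to 127 mm above the bench. Origin at the middle of its underside. Carry things over it or in front of it.
- keeper (a joint): Turn of the swing keeper (rad), a flat steel bar 14 x 52 x 5 mm on a stud 42 mm left (+y) of the seat's centre, turning about the flap's normal. 0 = locked at its stop: the bar points from the stud to -y, across the ring, 2 mm above it. Positive = open, clockwise from above: at 1.57 it points to -x (the robot), other stop 2.2. Starts at 1.5 to 2.1; friction (0.04 N m) keeps it where it is left.
- keeper_knob (a point): The keeper's upright black knob, 14 mm diameter, 23 mm tall, on the bar 36 mm from the stud's axis. This point is on the knob's axis, 11 mm below its top and 12 mm above its foot; the knob's top is 41 mm above the flap's top face. Push or pinch it round its arc from above.
- flap (a joint): Flap angle (rad): 0 = level towards the robot on its rests; grows as the handle swings up and away from the robot. With the ring locked in it balances standing straight upright, at 1.571; below that it falls shut, beyond it falls over backwards to a stop at 2.0. Nearly no friction, no stay. All that swings weighs about 0.5 kg; lifting at the handle takes 2 to 3 N at first.
- flap_hinge (a point): Middle of the hinge axis (y of this point is the hinge axis), 49.5 mm above the bench.
- bail_sleeve: The bail handle's revolving grip: a black sleeve, 12 mm diameter, 60 mm long, free to turn on a bar parallel to the hinge, 145 mm from it, 45 mm above the bench at first. Origin at its middle, y along it (it may spin about y). Side arms at +-40 mm join the bar to the flap, whose edge is 45 mm off: room for a finger between. Pinch from above, closing square to it. Upright it is 194 mm high.
- spring_3: Bystander: one of three green damper springs, 22 mm diameter, 26 mm tall, standing. Origin at the centre of its underside.
- spring_5: Bystander: second green damper spring, same size. Origin at the centre of its underside.
- spring_6: Bystander: third green damper spring, same size. Origin at the centre of its underside.
- guide_pin: Bystander: stepped steel centring pin, 38 mm foot, 58 mm tall, standing behind the small lidded box. Origin at the centre of its underside.
- tin_cup: Bystander: small tin cup, 56 mm diameter, 35 mm tall, at the back. Origin at the centre of its underside.
- hex_key_1: Bystander: bent hex key, 34 x 89 x 8 mm, lying behind the springs. Origin at the centre of its underside.
- caliper: Bystander: vernier caliper, 66 x 190 x 12 mm, lying on the left. Origin at the centre of its underside.
- oil_can: Bystander: small oil bottle, 47 mm diameter, 140 mm tall, front left. Origin at the centre of its underside.

How it is judged:
On the way, in this order (a step that is already met when the one before it is completed fails the run):
1. the largest ring lies flat in the nest, fully down between the pins, let go of, the flap still level (distance between ring_1 and nest_seat below 0.004 m and z of ring_1 in the frame of nest_seat below 0.002 m and angle between the z axis of ring_1 and the z axis of nest_seat, either way round below 0.12 rad and contact force between the fingers and ring_1 below 0.2 N and value of joint flap below 0.06 rad), for 0.2 s.
2. the keeper is turned across the seated ring to its stop, the flap still level (distance between ring_1 and nest_seat below 0.0045 m and z of ring_1 in the frame of nest_seat below 0.003 m and angle between the z axis of ring_1 and the z axis of nest_seat, either way round below 0.12 rad and value of joint keeper below 0.12 rad and value of joint flap below 0.06 rad), for 0.2 s.
At the end, for the whole second after the job is handed in: Flap upright within 0.07 rad of 1.571 and still (under 0.05 rad/s), held by the fingers on the bail's sleeve (over 2 N); keeper within 0.15 rad of its stop; ring within 6 mm of its seat, at most 4 mm off the flap's face, parallel within 0.12 rad, not touched by the robot (value of joint flap between 1.501 and 1.641 rad and velocity of joint flap between -0.05 and 0.05 rad/s and contact force between the fingers and bail_sleeve above 2 N and value of joint keeper below 0.15 rad and distance between ring_1 and nest_seat below 0.006 m and z of ring_1 in the frame of nest_seat below 0.004 m and angle between the z axis of ring_1 and the z axis of nest_seat, either way round below 0.12 rad and contact force between each of the arm, the fingers and ring_1 below 0.2 N); the arm keeps its last pose, push and grip.
It fails at once if the flap is let go over backwards, past 1.85 rad (value of joint flap above 1.85 rad).
It fails at once if the flap is dropped (falls shut faster than 1.5 rad/s) (velocity of joint flap below -1.5 rad/s).
It fails at once if another thing on the bench is moved by more than 2 cm (distance of any of ring_2, ring_3, spring_3, spring_5, spring_6, guide_pin, tin_cup, hex_key_1, caliper, oil_can from where it was at the start of the episode above 0.02 m).
It also fails if it takes over 70 s, if anything falls off the work surface, if the arm or the gripper's body presses on something with over 40 N, if the wrist force passes 120 N, or if a joint passes its speed limit or range.

## Robot

A 7-joint arm with a two-finger parallel gripper is mounted at the origin on a cart in front of the work surface, level with it; the furniture and walls round the work are solid. World frame = base frame: x ahead of the robot, y to its left, z up, the work surface at z = 0. Lengths are in m, angles in rad, forces in N, time in s.
With the tool pointing down it reaches from about 0.4 to 0.925 m from the base axis. Payload 4.1 kg.
Tool frame: the origin (TCP) lies midway between the tips of the shut fingers; the grasp point (between the pads) lies 19 mm behind it; z points along the fingers, y is the direction in which the jaws open and shut (so a half turn about z gives the same grasp; the last joint's range is limited). The gripper opens to 85 mm and grips with 20 to 120 N. Pads are 22 mm wide; open, the fingers measure 114 mm over their backs; the gripper's body (76 mm by 85 mm) begins 54 mm behind the grasp point. The pads swing forward as they close: fully open they stand 13 mm farther back than shut.
Start: joints at [1.016, 0.398, 0.045, 1.537, -0.019, 1.207, -0.051], TCP at [0.286, -0.584, 0.231] pointing down, gripper open.
Joint ranges: [-2.82, 2.82], [-0.49, 2.23], [-1.37, 1.46], [0, 2.46], [-1.36, 4.5], [0.23, 2], [-2.94, 2.94]. Speed limits (rad/s): [2.57, 2.57, 3.14, 3.14, 3.14, 3.14, 3.14].

## Interface

Orientations are given as a unit quaternion [x, y, z, w].
In Python, from cell import * gives the robot as it stands. The module is installed in compiled form; this text tells all that it offers.
- The arm moves only by the shell command python3 -m pendant 'ROWS' [OPENING] [FORCE]. ROWS is JSON, a list of rows, each a list of 4 numbers: the shift along the world's x, y, z in mm, then the turn about the world's z in rad. In form: [[tx, ty, tz, spin], ...]. A call has 1 to 5 rows; each row is the pose to reach, as a shift and turn from the pose commanded when the call began; what a row does not reach only later rows make up. A row lasts 1/10 s, in which the tool goes at most 50 mm and 8.59 degrees, less where a joint would pass 70% of its speed; a pose out of reach is approached as far as the arm can. A call with a gripper value outside its range is refused whole. OPENING is the opening, from -1 (shut) to 1 (fully open), set as the call begins (- or left out, the last holds). The fingers move at their own pace and stop on an object; FORCE is the grip in N (left out, the last holds). Time passes only in rows, so rows that repeat a pose let the fingers close. It gives the time, the measured TCP pose, the force and the opening at its end, in the units of the state.
- get_obs(): the state, without advancing time (a new reading comes with each control period).
- snapshot(name): name is "side" or "top" or "wrist"; returns a dict with "img" (384x512x3 uint8, red, green, blue), "fx", "fy", "cx", "cy" (pixels), "rvec" (rotation vector, rad) and "tvec" (3), from world to camera coordinates, as OpenCV has them; the wrist camera has in their place "tool_from_camera" (4x4, takes a point from camera to tool coordinates, whose origin is the TCP and whose axes are the flange's). Camera axes: x right, y down, z forward; pixel columns grow to the right and rows downward; lengths in m; the calibration is good to about 2 mm. A picture is of the moment at which its call begins: read the wrist's pose just before it. There is no depth.
- hand_in(): hands the job in, once; it reports no verdict.
The state is a dict: "time": time; "q": joint angles; "joint_velocities": joint speeds; "effort": joint torques, N m; "tool_pos": TCP position; "tcp_rot": TCP orientation; "wrist_force": force on the tool from outside, world axes, zero at the start; "torque": the same for the moment, N m; "grip_width": finger opening in m.
Only numpy, scipy, OpenCV 4.12 (cv2) and the standard library are available. Lean on these libraries where they do the work, as an engineer would, in place of code of your own. Each camera call takes 0.05 s, during which the arm holds its last target. There are 200 camera calls.

## Working session

There is one attempt and no reset: what is moved stays moved. The work goes in short steps, Python scripts to look and compute and a shell command to move; the robot and the scene stay as the last step left them, time stands still between calls to the robot, and variables do not carry over. Pictures are saved under pics/ and viewed, and the job is handed in when it is done.

```bash
mkdir -p pics; cat > h.py <<'E'
from cell import *
import numpy as np, cv2
from scipy.spatial.transform import Rotation as R
def cam(s,o=None):
    K=np.array([[s['fx'],0,s['cx']],[0,s['fy'],s['cy']],[0,0,1]])
    if 'rvec' in s:
        M=cv2.Rodrigues(np.array(s['rvec'],float))[0]; t=np.array(s['tvec'],float).ravel()
        return K,M.T,-M.T@t
    T=np.array(s['tool_from_camera']); Rw=R.from_quat(o['tcp_rot']).as_matrix()
    return K,Rw@T[:3,:3],Rw@T[:3,3]+np.array(o['tool_pos'])
def p2w(c,u,v,z):
    K,Rc,C=c; d=Rc@np.linalg.solve(K,[u,v,1]); return C+d*(z-C[2])/d[2]
def w2p(c,P):
    K,Rc,C=c; p=K@(Rc.T@(np.array(P)-C)); return p[:2]/p[2]
def look(name,tag,crop=None,scale=None):
    o=get_obs(); s=snapshot(name); im=s['img'][:,:,::-1]
    cv2.imwrite(f'pics/{tag}_raw.png',im)
    import pickle; pickle.dump(cam(s,o),open(f'pics/{tag}.pkl','wb'))
    if crop: x0,y0,x1,y1=crop; im=im[y0:y1,x0:x1]
    sc=scale or min(800/im.shape[1],600/im.shape[0]); cv2.imwrite(f'pics/{tag}.png',cv2.resize(im,None,fx=sc,fy=sc,interpolation=cv2.INTER_CUBIC))
    return cam(s,o)
def ld(tag):
    import pickle; return pickle.load(open(f'pics/{tag}.pkl','rb'))
E
python3 - <<'E'
from h import *
for n in ['top','side','wrist']:
    c=look(n,n+'0'); print(n,c[2])
o=get_obs();print(o)
E
```

```text
top [0.43105224 0.04751343 1.17125779]
side [ 0.38091401 -0.75332376  0.7163736 ]
wrist [ 0.35364894 -0.54924548  0.37245984]
{'time': 0.15, 'q': array([ 1.01597944,  0.39901129,  0.04501645,  1.53758039, -0.01871749,
        1.20689192, -0.05073069]), 'joint_velocities': array([ 0.00028524, -0.00055046,  0.00107306, -0.00234391, -0.00144327,
       -0.00019856,  0.00051677]), 'effort': array([ 2.28574696e-03, -4.75559163e+01,  1.36712506e+00, -2.54513401e+01,
        1.18428897e-02,  6.44385436e-03,  5.55573550e-06]), 'tool_pos': array([ 0.28596181, -0.5831866 ,  0.23051316]), 'tcp_rot': array([ 9.74129932e-01,  2.25987468e-01, -2.03308408e-04, -7.06184350e-04]), 'wrist_force': array([ 0.01200172, -0.34541775, -0.76401798]), 'torque': array([0.03612779, 0.05276684, 0.01973464]), 'grip_width': 0.08553772179866583}
```

View pics/top0.png

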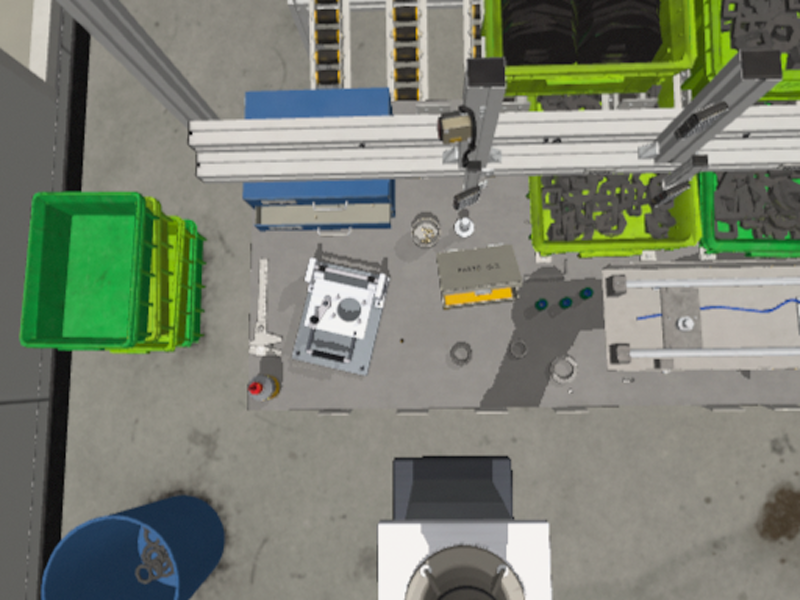

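View pics/side0.png

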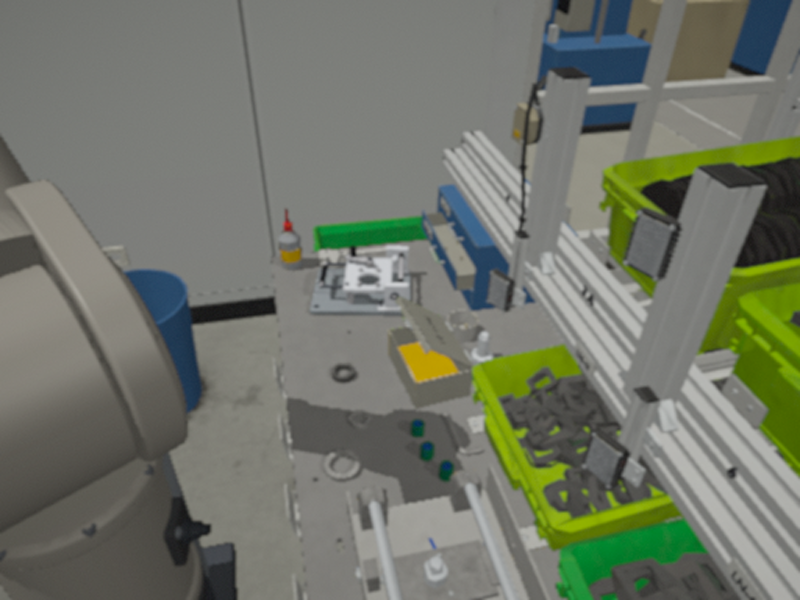

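View pics/wrist0.png

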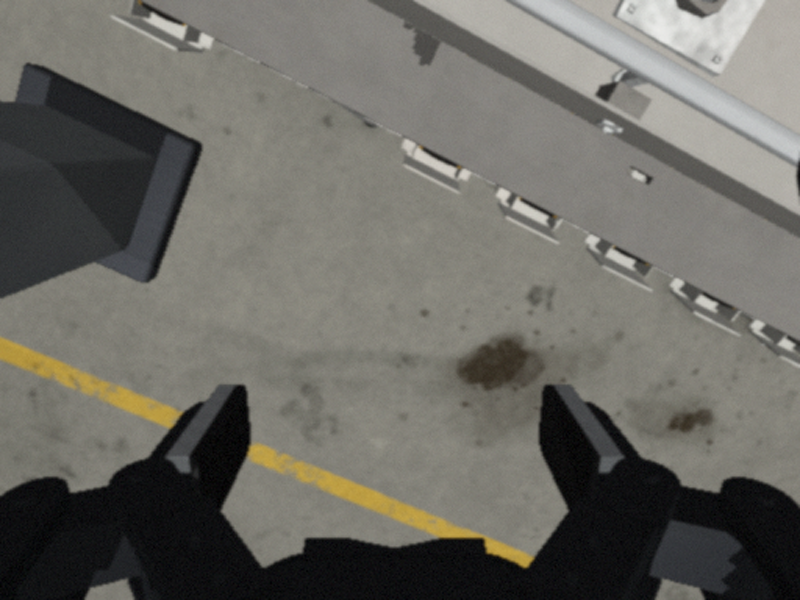

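The top view (800x600) shows three rings at about (564,369), (461,352) and (518,348). The nest is at about (340,315) with its handle at (330,352), and the box is at (478,275). The ring at (564,369) looks largest. I'll zoom in.

```bash
python3 - <<'E'
from h import *
c=ld('top0'); im=cv2.imread('pics/top0_raw.png')
a=im[150:245,180:255]; b=im[205:255,280:380]
cv2.imwrite('pics/c1.png',cv2.resize(a,None,fx=6.3,fy=6.3,interpolation=cv2.INTER_CUBIC))
cv2.imwrite('pics/c2.png',cv2.resize(b,None,fx=8,fy=8,interpolation=cv2.INTER_CUBIC))
k=.64
for n,u,v,z in [('A',564,369,.01),('B',461,352,.012),('C',518,348,.009),('handle',330,352,.045),('boxfar',478,275,.06)]:
    print(n,p2w(c,u*k,v*k,z).round(3))
E
```

```text
A [ 0.433 -0.199  0.01 ]
B [ 0.468 -0.004  0.012]
C [ 0.474 -0.113  0.009]
handle [0.47  0.241 0.045]
boxfar [ 0.608 -0.037  0.06 ]
```

View pics/c1.png

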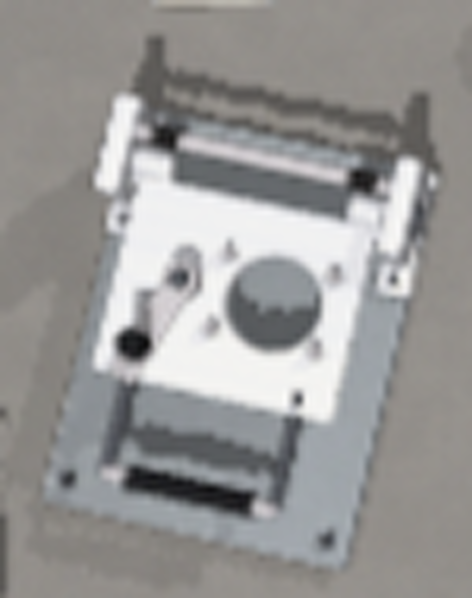

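View pics/c2.png

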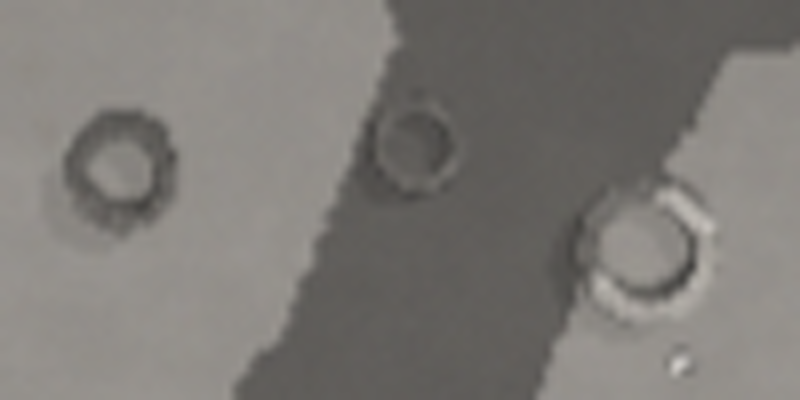

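The ring at crop centre (645,250) is about 135 px wide, against 115 and 90 for the others, so ring A is the largest. Next I'll fit the nest pose from the pins, sleeve and hole.

```bash
python3 - <<'E'
from h import *
from scipy.optimize import least_squares
c=ld('top0')
print('ring',p2w(c,280+645/8,205+250/8,.01).round(4))
g=lambda u,v:np.array([180+u/6.3,150+v/6.3])
# nest frame pts
sx,sy=68-52,-18
P=[(sx+18,sy+25.3,57),(sx+18,sy-25.3,57),(sx-18,sy+25.3,57),(sx-18,sy-25.3,57),(sx,sy,50),(sx,sy+42,64),(68-145,30,45),(68-145,-30,45)]
U=[g(230,250),g(335,275),g(210,327),g(315,350),g(274,303),g(180,277),g(127,478),g(252,505)]
def f(x):
    ca,sa=np.cos(x[2]),np.sin(x[2]); r=[]
    for p,u in zip(P,U):
        r+=list(w2p(c,[x[0]+(ca*p[0]-sa*p[1])/1e3,x[1]+(sa*p[0]+ca*p[1])/1e3,p[2]/1e3])-u)
    return r
s=least_squares(f,[.53,.22,-.2],x_scale=.01); print(s.x.round(4),np.round(s.fun,1))
x=s.x; ca,sa=np.cos(x[2]),np.sin(x[2])
W=lambda a,b:(x[:2]+np.array([ca*a-sa*b,sa*a+ca*b])/1e3).round(4)
print('seat',W(sx,sy),'stud',W(sx,sy+42),'sleeve',W(-77,0),'hinge',W(68,0))
k=p2w(c,*g(133,342),.091);d=k[:2]-W(sx,sy+42);print('knob',k,np.linalg.norm(d))
d=np.array([[ca,sa],[-sa,ca]])@d; print('keeper ang',np.arctan2(-d[0],-d[1]))
E
```

```text
ring [ 0.4326 -0.1976  0.01  ]
[ 0.5376  0.2259 -0.2412] [-0.3  0.2 -0.2  0.  -0.1 -0.1  0.1  0.2 -0.  -0.1  0.2  0.3  0.1 -0.5
  0.1 -0.1]
seat [0.5489 0.2046] stud [0.5589 0.2454] sleeve [0.4629 0.2443] hinge [0.6037 0.2097]
knob [0.52778207 0.26225078 0.091     ] 0.035387491262699855
keeper ang 1.8259150016033716
```

```bash
python3 -m pendant '[[30,80,20,0.15],[50,130,20,0.3],[70,180,20,0.45],[88,230,20,0.6],[105,275,20,0.75]]' 1 30; python3 -m pendant '[[17,45,-10,0.12],[35,85,-35,0.12],[42,108,-70,0.12],[42,110,-90,0.12],[42,110,-90,0.12]]'; python3 - <<'E'
from h import *
c=look('wrist','w1'); print(get_obs()['tool_pos'],w2p(c,[.4326,-.1976,.01])*1.5625)
E
```

```text
time: 0.65
tool_pos: [0.3753, -0.3496, 0.2509]
tcp_rot: [0.822, 0.57, -0.0, 0.0]
wrist_force: [1.4, 0.1, 0.5]
grip_width: 0.0858
time: 1.15
tool_pos: [0.4148, -0.2394, 0.1581]
tcp_rot: [0.787, 0.616, -0.001, -0.003]
wrist_force: [-0.8, -0.1, 0.3]
grip_width: 0.0854
[ 0.41595756 -0.24114625  0.15994796] [408.68058093 199.84842973]
```

View pics/w1.png

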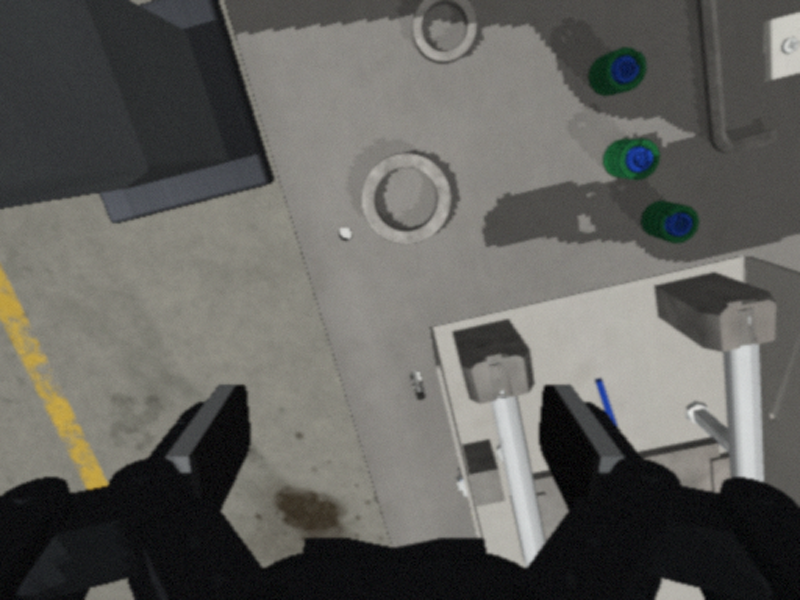

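Ring at (407,198), predicted (408.7,199.8), so it is about 1 mm off. The fore-aft finger space is clear. Going down.

```bash
python3 - <<'E'
from h import *
c=ld('w1'); print(p2w(c,407/1.5625,198/1.5625,.01), get_obs()['tool_pos'])
E
python3 -m pendant '[[8,22,0,0],[16,43.5,0,0],[16,43.5,-40,0],[16,43.5,-80,0],[16,43.5,-100,0]]'; python3 -m pendant '[[0,0,-20,0],[0,0,-40,0],[0,0,-50,0],[0,0,-50,0]]'; python3 - <<'E'
from h import *
c=look('wrist','w2'); print(get_obs()['tool_pos'],get_obs()['wrist_force'],w2p(c,[.432,-.1975,.01])*1.5625)
E
```

```text
[ 0.43190316 -0.19634677  0.01      ] [ 0.41595756 -0.24114625  0.15994796]
time: 1.7
tool_pos: [0.4323, -0.1992, 0.0599]
tcp_rot: [0.789, 0.615, -0.0, -0.0]
wrist_force: [-0.2, 0.7, 0.1]
grip_width: 0.0858
time: 2.1
tool_pos: [0.4328, -0.199, 0.0107]
tcp_rot: [0.789, 0.615, -0.0, -0.0]
wrist_force: [-0.2, 0.2, -0.3]
grip_width: 0.0855
[ 0.4334791 -0.1990417  0.011475 ] [ 0.91438697 -0.25467116  0.47702848] [391.05120022 388.44503324]
```

View pics/w2.png

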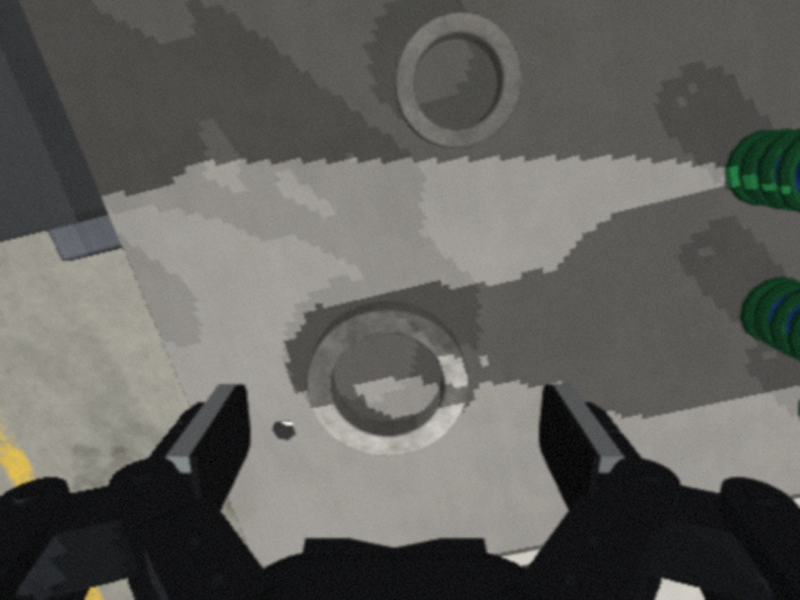

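```bash
python3 - <<'E'
from h import *
c=ld('w2'); o=get_obs(); print(p2w(c,388/1.5625,379/1.5625,.01), o['tool_pos'])
E
python3 -m pendant '[[-1,3,0,0],[-1,3,-8,0],[-1,3,-14,0],[-1,3,-14,0]]'; python3 -m pendant '[[0,0,0,0],[0,0,0,0],[0,0,0,0],[0,0,0,0],[0,0,0,0]]' -0.2 30; python3 -m pendant '[[0,0,0,0],[0,0,0,0],[0,0,0,0],[0,0,0,0]]'
```

```text
[ 0.43187639 -0.19404205  0.01      ] [ 0.4334791 -0.1990417  0.011475 ]
time: 2.55
tool_pos: [0.4313, -0.1949, -0.0037]
tcp_rot: [0.788, 0.615, -0.0, -0.001]
wrist_force: [-0.4, -0.0, -0.0]
grip_width: 0.0855
time: 3.05
tool_pos: [0.4322, -0.1953, -0.0027]
tcp_rot: [0.788, 0.615, 0.0, 0.0]
wrist_force: [-1.0, 0.6, 4.7]
grip_width: 0.0503
time: 3.45
tool_pos: [0.4322, -0.1953, -0.0027]
tcp_rot: [0.788, 0.615, 0.0, 0.0]
wrist_force: [-0.5, 0.6, 4.8]
grip_width: 0.0508
```

```bash
python3 -m pendant '[[0,0,12,0],[0,0,50,0],[0,0,95,0],[0,15,135,0],[0,55,155,0]]'; python3 -m pendant '[[0,48,0,0],[0,96,0,0],[0,144,0,0],[5,190,0,0],[15,236,0,0]]';python3 -m pendant '[[20,40,0,0],[45,75,0,0],[75,100,0,0],[100,108,0,0],[100,108,0,0]]'; python3 - <<'E'
from h import *
c=look('wrist','w3'); c2=look('top','t3',(180,140,280,240)); print(get_obs()['tool_pos'],get_obs()['grip_width'],w2p(c,[.5489,.2046,.05])*1.5625)
E
```

```text
time: 3.95
tool_pos: [0.4339, -0.1433, 0.1559]
tcp_rot: [0.79, 0.613, 0.002, 0.003]
wrist_force: [0.7, 0.8, -1.1]
grip_width: 0.0504
time: 4.45
tool_pos: [0.446, 0.0973, 0.1524]
tcp_rot: [0.788, 0.615, -0.0, 0.001]
wrist_force: [0.7, -0.8, -0.8]
grip_width: 0.0504
time: 4.95
tool_pos: [0.5495, 0.2055, 0.1521]
tcp_rot: [0.788, 0.616, 0.001, -0.0]
wrist_force: [0.1, -0.4, -1.8]
grip_width: 0.0508
[0.54636455 0.20351211 0.15159619] 0.05044370319402299 [393.37825973 300.02618615]
```

View pics/w3.png

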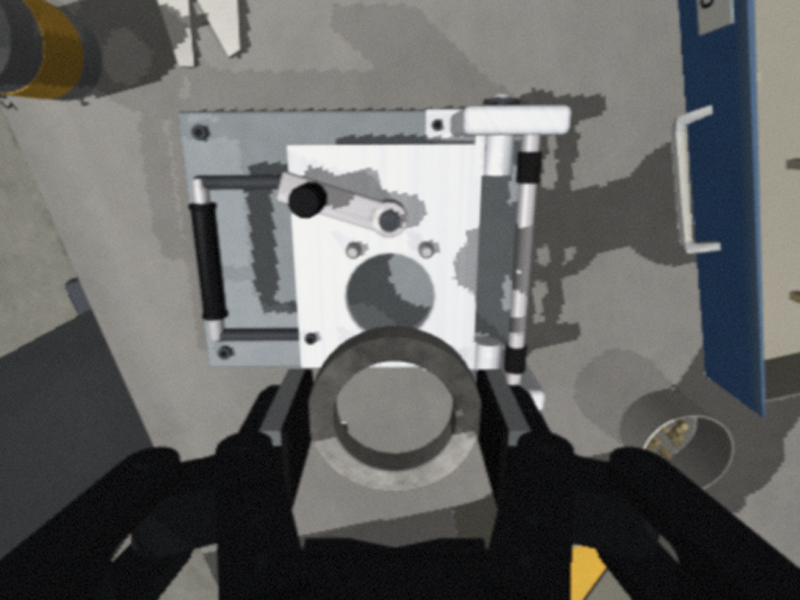

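Window centre at (390,294), pins at (353,249) and (427,249), knob at (306,200), ring in hand centred at about (395,408). I'll work out the offsets, then look again lower down.

```bash
python3 - <<'E'
from h import *
c=ld('w3');k=1/1.5625
print('win',p2w(c,390*k,294*k,.05),'ring',p2w(c,395*k,408*k,.164))
c=look('wrist','w4'); o=get_obs(); print(o['tool_pos'],o['joint_velocities'].round(3))
a,b=(p2w(c,353*k,249*k,.058),p2w(c,427*k,249*k,.058));d=a-b;print('yaw from pins',np.arctan2(-d[1],-d[0]))
E
```

```text
win [0.54800069 0.20816606 0.05      ] ring [0.54995634 0.20694583 0.164     ]
[0.54588396 0.20313726 0.15161005] [ 0.007 -0.016 -0.002  0.017  0.001 -0.003 -0.001]
yaw from pins -0.24419142237274222
```

View pics/w4.png

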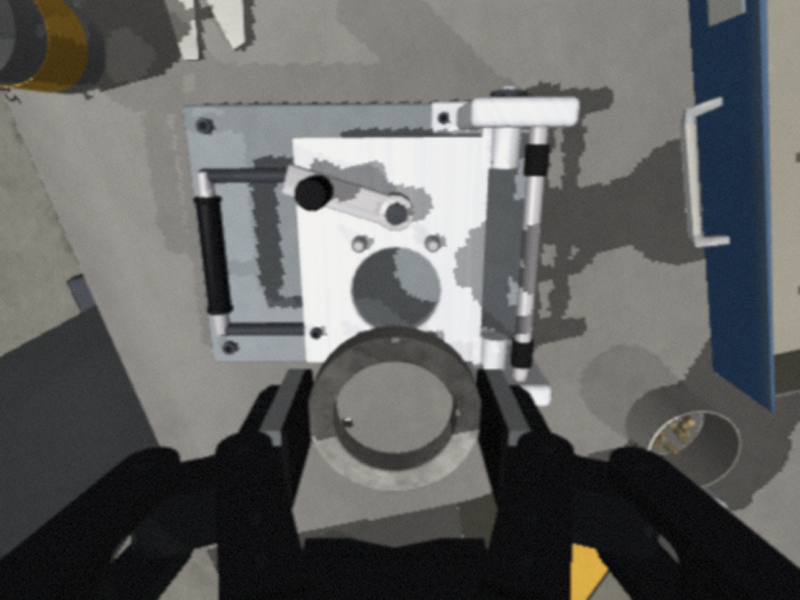

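```bash
python3 - <<'E'
from h import *
c=ld('w4');k=1/1.5625
o=get_obs();print(o['tool_pos'],o['joint_velocities'].round(3))
print('win',p2w(c,396*k,288.5*k,.05),'ring',p2w(c,395*k,408*k,.164))
E
python3 -m pendant '[[0,0,-15,0],[0,0,-30,0],[0,0,-50,0],[0,0,-50,0],[0,0,-50,0]]';  python3 - <<'E'
from h import *
o=get_obs();print(o['tool_pos'],o['joint_velocities'].round(3))
c=look('wrist','w5'); print(w2p(c,[.548,.207,.05])*1.5625)
E
```

```text
[0.54588396 0.20313726 0.15161005] [ 0.007 -0.016 -0.002  0.017  0.001 -0.003 -0.001]
win [0.54820834 0.20813015 0.05      ] ring [0.54689528 0.20526549 0.164     ]
time: 5.6
tool_pos: [0.546, 0.2033, 0.101]
tcp_rot: [0.788, 0.615, -0.001, -0.0]
wrist_force: [0.2, 0.3, -0.1]
grip_width: 0.0505
[0.54602479 0.20328921 0.10103579] [-0.001 -0.019 -0.009 -0.032  0.    -0.002  0.   ]
[397.18187598 324.80106201]
```

View pics/w5.png

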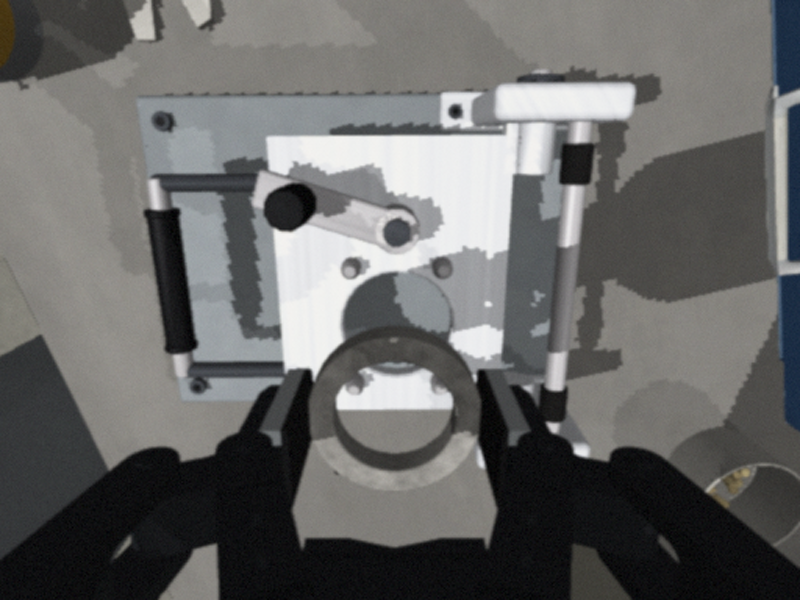

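Window centre at (397,323), pins at (350,267), (443,267), (354,385) and (440,386). The wrist and top cameras agree on a correction of about (+1.8,+3.2) mm.

```bash
python3 -m pendant '[[1.8,3.2,-10,0],[1.8,3.2,-30,0],[1.8,3.2,-36,0],[1.8,3.2,-36,0],[1.8,3.2,-36,0]]';  python3 - <<'E'
from h import *
o=get_obs();print(o['tool_pos'],o['joint_velocities'].round(3))
c=look('wrist','w6',(150,140,360,298)); sc=800/210
for p in [(18,25.3),(18,-25.3),(-18,25.3),(-18,-25.3)]:
    a=-.2415; q=np.array([.548,.2078])+np.array([np.cos(a)*p[0]-np.sin(a)*p[1],np.sin(a)*p[0]+np.cos(a)*p[1]])/1e3
    print(p,((w2p(c,[*q,.059])-[150,140])*sc).round(0))
z=o['tool_pos'][2]+.0127
print('ringc',((w2p(c,[.548,.2078,z])-[150,140])*sc).round(0))
E
```

```text
time: 6.15
tool_pos: [0.5491, 0.2074, 0.0664]
tcp_rot: [0.788, 0.615, 0.0, 0.0]
wrist_force: [-0.4, 0.9, -0.6]
grip_width: 0.0503
[0.54913336 0.20737857 0.06637552] [ 0.001 -0.009 -0.003 -0.007 -0.001 -0.001  0.001]
(18, 25.3) [519. 222.]
(18, -25.3) [509. 559.]
(-18, 25.3) [243. 223.]
(-18, -25.3) [256. 559.]
ringc [381. 475.]
```

View pics/w6.png

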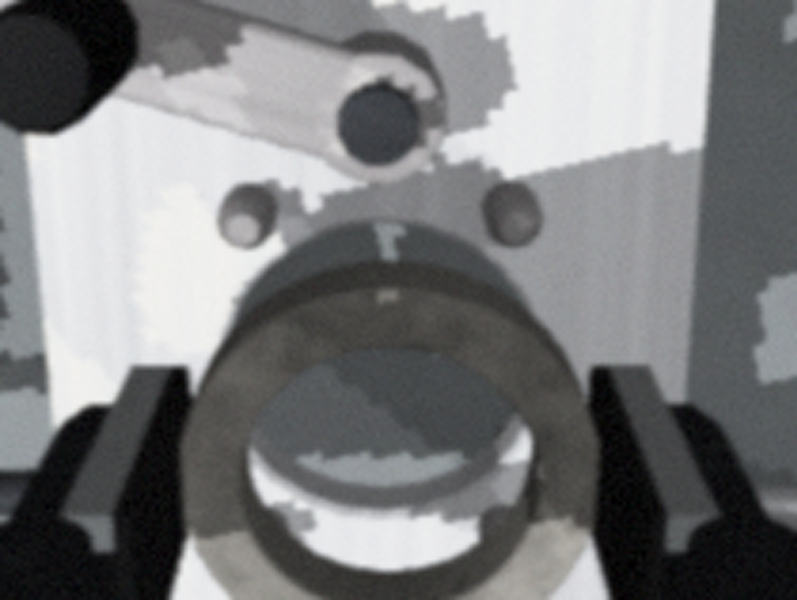

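```bash
python3 - <<'E'
from h import *
im=cv2.imread('pics/w6_raw.png')[195:325,180:330]
cv2.imwrite('pics/w6b.png',cv2.resize(im,None,fx=4.6,fy=4.6,interpolation=cv2.INTER_CUBIC))
c=ld('w6'); a=-.2415; C=np.array([.548,.2078])
for r in (26,):
  for t in (0,90,180,270):
    q=C+r/1e3*np.array([np.cos(a+np.radians(t)),np.sin(a+np.radians(t))])
    print(t,((w2p(c,[*q,.0791])-[180,195])*4.6).round(0),((w2p(c,[*q,.0691])-[180,195])*4.6).round(0))
E
```

```text
0 [583. 320.] [567. 271.]
90 [321.  77.] [322.  41.]
180 [ 62. 321.] [ 78. 272.]
270 [323. 540.] [324. 481.]
```

View pics/w6b.png

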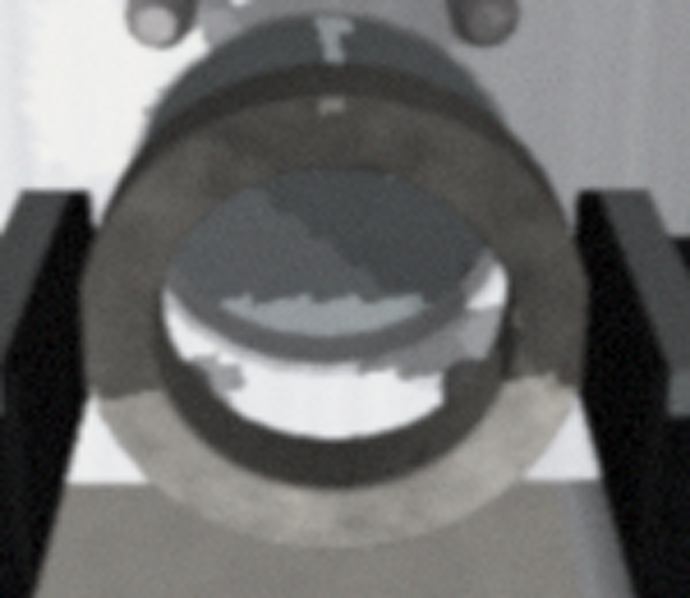

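The pins sit at crop (247,218) and (515,214), and the ring centre is about 1.1 mm too far towards the hinge and about 1.5–2.5 mm short of the pins. I'll correct part of that, drop to just above the pin tops and look again.

```bash
python3 -m pendant '[[-0.7,1.7,-3,0],[-0.7,1.7,-6,0],[-0.7,1.7,-6,0],[-0.7,1.7,-6,0]]';  python3 - <<'E'
from h import *
o=get_obs();print(o['tool_pos'],o['joint_velocities'].round(3))
c=look('wrist','w7',(165,165,345,300))
E
```

```text
time: 6.6
tool_pos: [0.548, 0.2087, 0.0599]
tcp_rot: [0.788, 0.615, -0.0, 0.0]
wrist_force: [0.6, -0.7, -1.4]
grip_width: 0.0506
[0.54800794 0.20867887 0.05989994] [ 0.002 -0.002 -0.002 -0.001 -0.001 -0.001 -0.001]
```

View pics/w7.png

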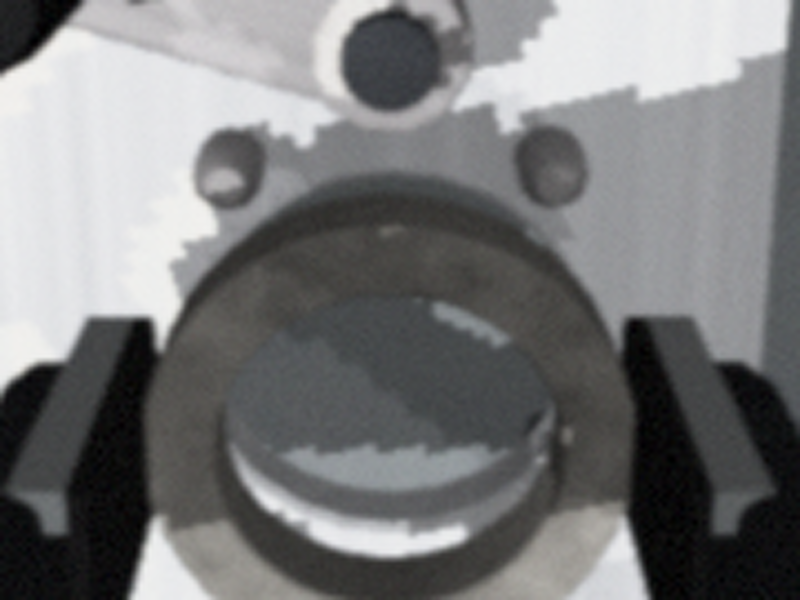

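```bash
cat > fit.py <<'E'
from h import *
from scipy.optimize import least_squares
a=-.2415; ex=np.array([np.cos(a),np.sin(a)]); ey=np.array([-ex[1],ex[0]])
c=ld('w7'); sc=800/180; o=get_obs()['tool_pos']; zr=o[2]+.0027
def pr(C,x,y,z,d):
    K,Rc,Cc=c; q=np.array(C)+(x*ex+y*ey)/1e3
    return (w2p((K,Rc,Cc-Rc[:,2]*d),[*q,z])-[165,165])*sc
def f(p):
    d=p[0]/1e3; r=o[:2]+p[1:3]/1e3; s=o[:2]+p[3:5]/1e3
    return [pr(r,-26,0,zr+.01,d)[0]-145,pr(r,26,0,zr+.01,d)[0]-634,pr(r,0,26,zr+.01,d)[1]-222,pr(r,0,26,zr,d)[1]-193,
     pr(r,0,17.5,zr+.01,d)[1]-298 if 0 else 0,
     pr(s,0,-23,.05,d)[1]-520,pr(s,-18,25.3,.056,d)[0]-228,pr(s,18,25.3,.056,d)[0]-552,
     pr(s,-18,29.3,.05,d)[1]-128,pr(s,-18,21.8,.057,d)[1]-205,p[0]/3]
s=least_squares(f,[0,0,0,0,0]);print(s.x.round(2),np.round(s.fun,1))
v=(s.x[3:5]-s.x[1:3]);print('move nest',v,'world d',v[0]*1,v[1]*1)
E
python3 fit.py
```

```text
[ 3.39 -0.54 -1.9  -0.41 -1.95] [-0.6  0.6  2.8 -2.9  0.  -0.6  1.3 -1.3 -2.7  3.1  1.1]
move nest [ 0.13511517 -0.04886463] world d 0.1351151665060733 -0.048864633864227125
```

The fit puts the ring over the seat to within 0.2 mm, so I'll lower it.

```bash
python3 -m pendant '[[0,0,-3,0],[0,0,-6,0],[0,0,-9,0],[0,0,-11,0],[0,0,-11,0]]';python3 -m pendant '[[0,0,-1,0],[0,0,-1.3,0],[0,0,-1.3,0]]'; python3 - <<'E'
from h import *
o=get_obs();print(o['tool_pos'],o['wrist_force'])
c=look('wrist','w8',(145,165,345,315))
E
```

```text
time: 7.15
tool_pos: [0.5477, 0.2086, 0.0484]
tcp_rot: [0.788, 0.615, -0.0, -0.0]
wrist_force: [0.3, 0.2, 0.1]
grip_width: 0.0504
time: 7.45
tool_pos: [0.5481, 0.2088, 0.0477]
tcp_rot: [0.788, 0.615, 0.0, 0.0]
wrist_force: [-0.0, 0.3, -0.9]
grip_width: 0.0505
[0.54808658 0.20876957 0.04765643] [-0.01601525  0.32258605 -0.92719679]
```

View pics/w8.png

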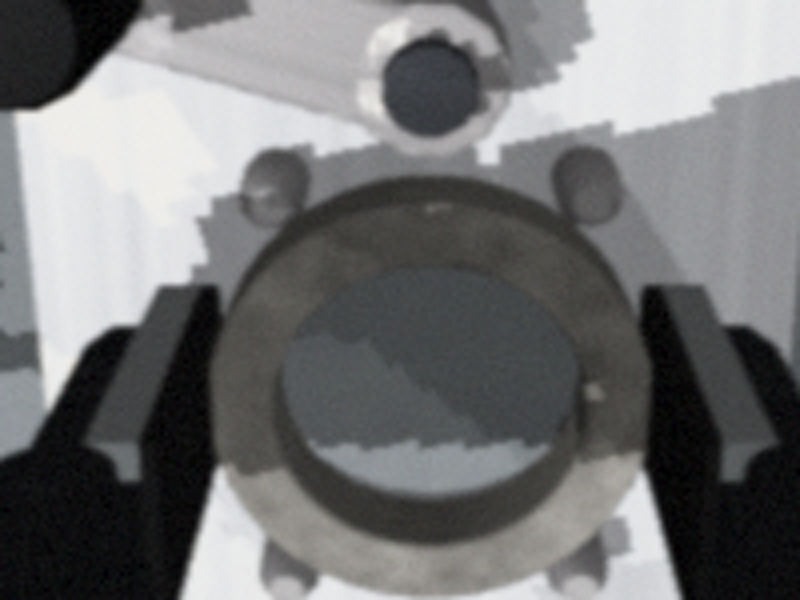

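The ring is between all four pins with no contact force. I'll release it with a partial opening and rise.

```bash
python3 -m pendant '[[0,0,0,0],[0,0,0,0],[0,0,0,0],[0,0,0,0]]' 0.5 30; python3 -m pendant '[[0,0,10,0],[0,0,30,0],[0,0,60,0],[0,0,75,0],[0,0,75,0]]'; python3 - <<'E'
from h import *
o=get_obs();print(o['tool_pos'],o['wrist_force'])
c=look('wrist','w9')
E
```

```text
time: 7.9
tool_pos: [0.5481, 0.2088, 0.0477]
tcp_rot: [0.788, 0.615, 0.0, 0.0]
wrist_force: [0.3, 0.8, 0.3]
grip_width: 0.0642
time: 8.4
tool_pos: [0.5499, 0.2097, 0.1255]
tcp_rot: [0.788, 0.615, 0.003, 0.001]
wrist_force: [-0.1, -0.0, 0.0]
grip_width: 0.064
[0.54990501 0.20972145 0.12549692] [-0.09385126 -0.00944738  0.02797711]
```

View pics/w9.png

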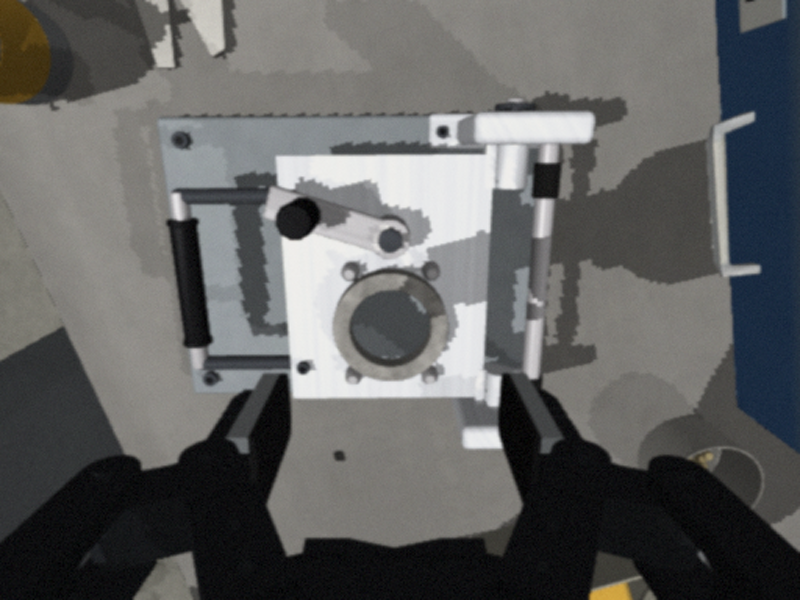

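The ring is seated between all four pins, centred at (391,324). The knob top is at (298,217) and the sleeve runs (184,222)–(198,345). I'll work out the keeper arc.

```bash
python3 - <<'E'
from h import *
c=ld('w9');k=1/1.5625; o=get_obs();print(o['tool_pos'],o['q'].round(2))
a=-.2415; ex=np.array([np.cos(a),np.sin(a)]); ey=np.array([-ex[1],ex[0]])
K,Rc,C=c; c2=(K,Rc,C-Rc[:,2]*.0034)
for n,cc in(('raw',c),('corr',c2)):
    print(n,'knob',p2w(cc,298*k,217*k,.091),'stud',p2w(cc,391*k,239*k,.064),'sleeve',p2w(cc,184*k,222*k,.049),p2w(cc,198*k,345*k,.049),'ring',p2w(cc,391*k,324*k,.06))
S=np.array([.5477,.2067]);st=S+.042*ey
for t in (1.83,1.5,1.2,.9,.6,.3,0,-.1): print(t,((st+.036*(-np.sin(t)*ex-np.cos(t)*ey))*1e3).round(1))
print('sleeve',S+(-93*ex+18*ey)/1e3,'hinge',S+(52*ex+18*ey)/1e3)
E
```

```text
[0.54872303 0.20900038 0.12367129] [ 0.01  0.44 -0.58  1.79  0.28  0.99 -0.92]
raw knob [0.52922904 0.26756256 0.091     ] stud [0.55803365 0.24710714 0.064     ] sleeve [0.47100233 0.27381923 0.049     ] [0.45636507 0.21745261 0.049     ] ring [0.54854885 0.20936683 0.06      ]
corr knob [0.52875329 0.26823834 0.091     ] stud [0.55811028 0.24749541 0.064     ] sleeve [0.46979589 0.27464422 0.049     ] [0.45494112 0.21744002 0.049     ] ring [0.54847994 0.20917578 0.06      ]
1.83 [526.2 264.8]
1.5 [522.3 253.6]
1.2 [522.  242.8]
0.9 [525.  232.5]
0.6 [530.9 223.5]
0.3 [539.2 216.6]
0 [549.1 212.5]
-0.1 [552.7 211.8]
sleeve [0.4617037  0.24641947] hinge [0.60249585 0.21174136]
```

```bash
python3 -m pendant '[[-4,11,0,-0.15],[-8,22,0,-0.3],[-13,35,0,-0.45],[-17,47,0,-0.6],[-21,57.5,0,-0.75]]' -0.15 30; python3 -m pendant '[[0,0,-2,-0.15],[0,0,-4,-0.15],[0,0,-4,-0.15],[0,0,-4,-0.15]]'; python3 - <<'E'
from h import *
o=get_obs();print(o['tool_pos'],o['joint_velocities'].round(3),o['grip_width'],o['q'].round(2))
c=look('wrist','w10')
for p in((.526,.265),(.528,.267)): print(w2p(c,[*p,.091])*1.5625)
E
```

```text
time: 8.95
tool_pos: [0.5257, 0.2662, 0.1208]
tcp_rot: [0.96, 0.281, -0.002, 0.0]
wrist_force: [0.1, -0.3, 0.2]
grip_width: 0.0363
time: 9.35
tool_pos: [0.5268, 0.2655, 0.1179]
tcp_rot: [0.977, 0.212, -0.001, 0.0]
wrist_force: [-0.3, -0.4, -0.5]
grip_width: 0.0364
[0.52683166 0.26553748 0.11786504] [ 0.005 -0.007 -0.004 -0.007 -0.002 -0.001 -0.008] 0.03638541286571657 [-0.22  0.42 -0.4   1.79  0.2   0.96 -1.85]
[396.43395556 359.22051374]
[393.75937056 352.62575853]
```

View pics/w10.png

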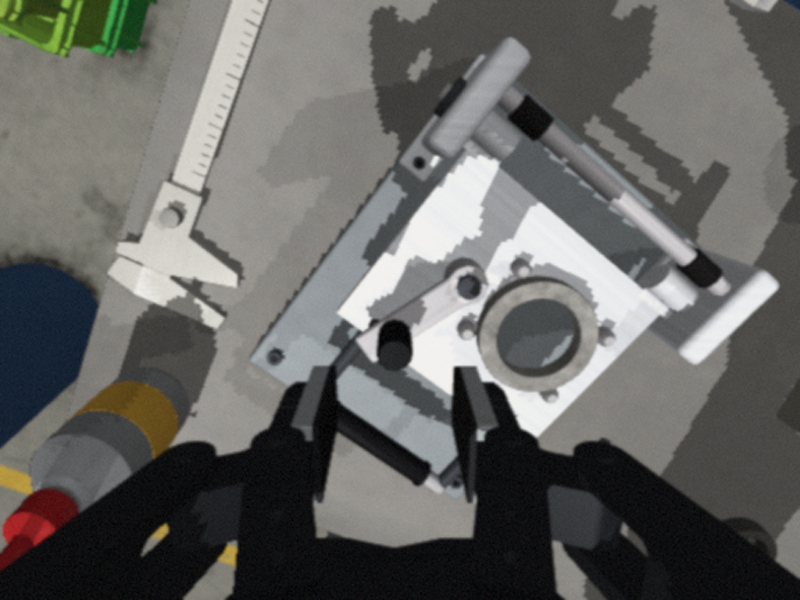

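The knob top is at (393,355), centred between the fingers at about (.528,.2665). Descending and pinching.

```bash
python3 -m pendant '[[1,1,-15,0],[1,1,-30,0],[1,1,-40,0],[1,1,-46,0],[1,1,-46,0]]'; python3 -m pendant '[[0,0,0,0],[0,0,0,0],[0,0,0,0],[0,0,0,0],[0,0,0,0]]' -1 30;  python3 - <<'E'
from h import *
c=look('wrist','w11')
E
```

```text
time: 9.9
tool_pos: [0.5271, 0.2667, 0.071]
tcp_rot: [0.977, 0.211, -0.001, 0.0]
wrist_force: [0.3, -0.1, -0.2]
grip_width: 0.0363
time: 10.4
tool_pos: [0.529, 0.2671, 0.0732]
tcp_rot: [0.977, 0.211, 0.001, 0.0]
wrist_force: [2.5, -0.8, 1.0]
grip_width: 0.0118
```

View pics/w11.png

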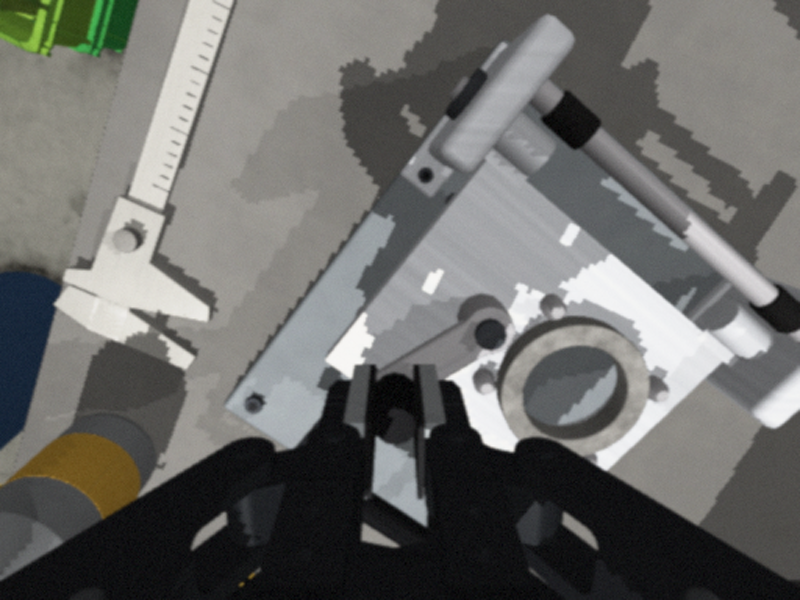

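The knob is pinched at (398,385), width 12 mm. Now the arc, with constant orientation.

```bash
python3 -m pendant '[[-1.5,-3,0,0],[-3.2,-7.5,0,0],[-4.6,-12.5,0,0],[-5.1,-18,0,0],[-4.9,-23.3,0,0]]'; python3 -m pendant '[[1.1,-5,0,0],[3,-10.3,0,0],[5.7,-15,0,0],[8.9,-19.3,0,0],[12.8,-23,0,0]]'; python3 -m pendant '[[4.3,-3.4,0,0],[9.3,-5.6,0,0],[14.3,-7.3,0,0],[18,-8,0,0],[18,-8,0,0]]'; python3 - <<'E'
from h import *
c=look('wrist','w12');o=get_obs();print(o['tool_pos'],o['wrist_force'])
E
```

```text
time: 10.95
tool_pos: [0.5203, 0.2467, 0.0731]
tcp_rot: [0.977, 0.212, -0.002, -0.002]
wrist_force: [-4.5, 6.5, 3.7]
grip_width: 0.0113
time: 11.45
tool_pos: [0.5321, 0.2215, 0.0728]
tcp_rot: [0.977, 0.212, -0.003, -0.0]
wrist_force: [-1.6, 2.5, 4.3]
grip_width: 0.0115
time: 11.95
tool_pos: [0.5526, 0.2132, 0.0729]
tcp_rot: [0.977, 0.211, -0.001, -0.0]
wrist_force: [-1.6, 1.1, 3.1]
grip_width: 0.0119
[0.5525817  0.21324275 0.0728184 ] [-1.95543271  2.10642031  4.04805815]
```

View pics/w12.png

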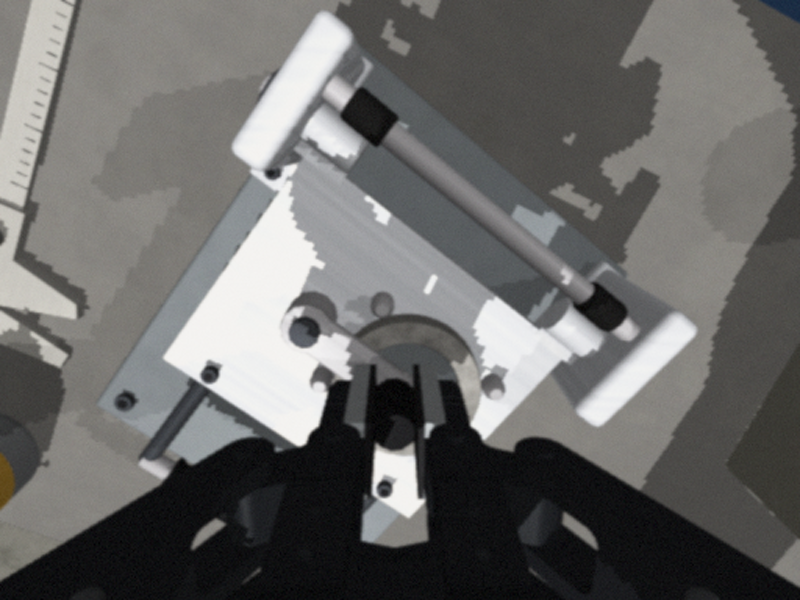

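```bash
python3 -m pendant '[[2,-0.5,0,0],[4,-1,0,0],[6,-1.5,0,0],[6,-1.5,0,0]]'; python3 -m pendant '[[0,0,0,0],[0,0,0,0],[0,0,0,0]]' -0.15; python3 -m pendant '[[0,0,20,0],[0,0,45,0],[0,0,65,0],[0,0,65,0],[0,0,65,0]]';python3 - <<'E'
from h import *
c=look('wrist','w13');o=get_obs();print(o['tool_pos'],o['wrist_force'])
c=look('top','t13',(170,140,270,240))
E
```

```text
time: 12.4
tool_pos: [0.553, 0.213, 0.0725]
tcp_rot: [0.977, 0.212, -0.006, -0.001]
wrist_force: [-14.2, 2.4, 13.3]
grip_width: 0.0117
time: 12.7
tool_pos: [0.5602, 0.2101, 0.0722]
tcp_rot: [0.978, 0.211, -0.0, 0.001]
wrist_force: [-0.2, 0.2, 1.0]
grip_width: 0.0363
time: 13.2
tool_pos: [0.5602, 0.2107, 0.1374]
tcp_rot: [0.978, 0.211, 0.0, 0.0]
wrist_force: [-0.1, -0.4, 0.6]
grip_width: 0.0362
[0.55954935 0.2105699  0.13659544] [-0.2455906   0.39173694 -0.64685692]
```

View pics/w13.png

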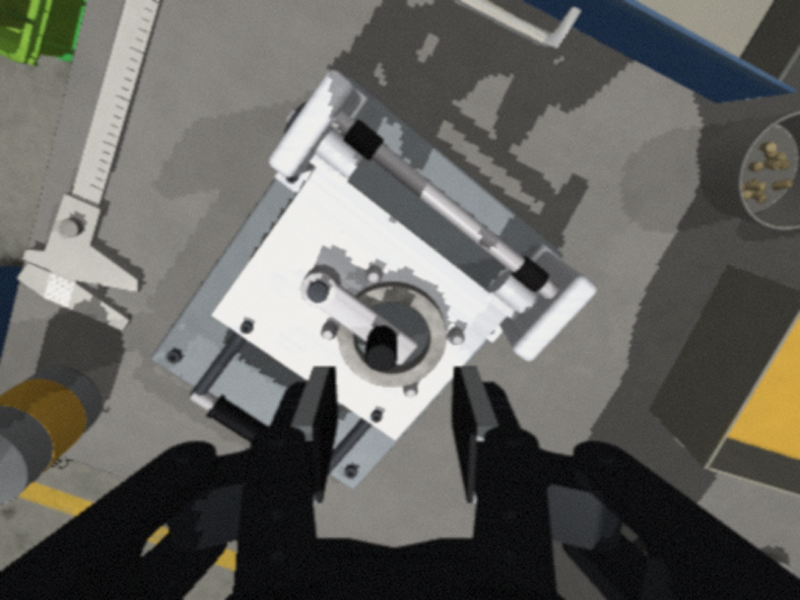

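```bash
python3 - <<'E'
from h import *
im=cv2.imread('pics/w13_raw.png')[160:265,180:310]
cv2.imwrite('pics/w13b.png',cv2.resize(im,None,fx=5.7,fy=5.7,interpolation=cv2.INTER_CUBIC))
c=ld('w13'); a=-.2415; ex=np.array([np.cos(a),np.sin(a)]); ey=np.array([-ex[1],ex[0]])
st=p2w(c,317/1.5625,290/1.5625,.072)[:2]; print(st)
for th in(0,.12,.25):
    for s in (-7,7):
        for r in(10,45): 
            u=-np.sin(th)*ex-np.cos(th)*ey; n=np.array([-u[1],u[0]])
            print(th,s,r,((w2p(c,[*(st+(r*u+s*n)/1e3),.068])-[180,160])*5.7).round(0))
E
```

```text
[0.55918206 0.24780191]
0 -7 10 [168. 228.]
0 -7 45 [392. 389.]
0 7 10 [236. 142.]
0 7 45 [461. 308.]
0.12 -7 10 [157. 230.]
0.12 -7 45 [359. 414.]
0.12 7 10 [235. 153.]
0.12 7 45 [437. 342.]
0.25 -7 10 [144. 232.]
0.25 -7 45 [320. 437.]
0.25 7 10 [232. 166.]
0.25 7 45 [407. 376.]
```

View pics/w13b.png

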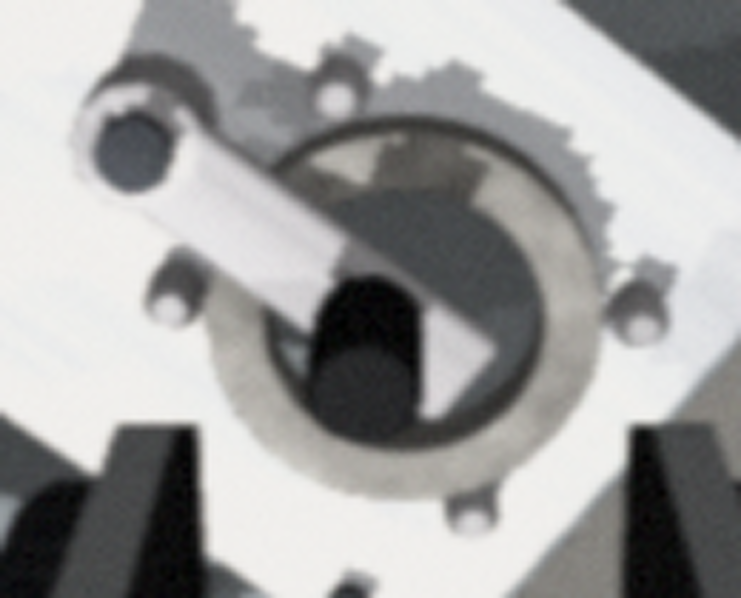

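The bar's edges have slope 0.74, which matches the prediction for keeper = 0, and the stop force was felt (14 N), so the keeper is locked. Next I'll go above the sleeve.

```bash
python3 -m pendant '[[-18,6,0,0.15],[-36,12,0,0.3],[-55,19,0,0.45],[-74,26,0,0.6],[-96.5,34.5,0,0.75]]' -0.06; python3 -m pendant '[[0,0,-20,0.15],[0,0,-35,0.15],[0,0,-35,0.15],[0,0,-35,0.15],[0,0,-35,0.15]]';python3 - <<'E'
from h import *
o=get_obs();print(o['tool_pos'],o['joint_velocities'].round(3),o['q'].round(2),o['grip_width'])
c=look('wrist','w14');print(w2p(c,[.463,.245,.045])*1.5625)
look('side','s14',(150,120,350,270))
E
```

```text
time: 13.8
tool_pos: [0.4623, 0.2453, 0.1363]
tcp_rot: [0.831, 0.557, -0.001, -0.0]
wrist_force: [0.2, 0.3, -1.0]
grip_width: 0.0402
time: 14.3
tool_pos: [0.4642, 0.246, 0.1029]
tcp_rot: [0.789, 0.615, 0.0, 0.0]
wrist_force: [0.2, 0.1, -0.0]
grip_width: 0.0401
[0.46416189 0.24597657 0.10288192] [ 0.002 -0.009 -0.005 -0.002 -0.001  0.     0.004] [-0.07  0.37 -0.6   1.96  0.26  0.9  -1.05] 0.040052000678306866
[392.36876109 330.99783395]
```

View pics/w14.png

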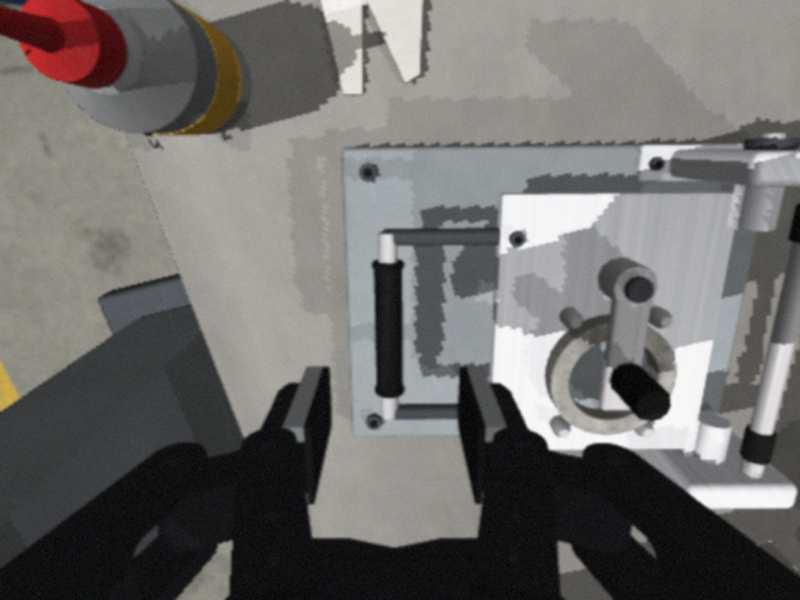

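View pics/s14.png

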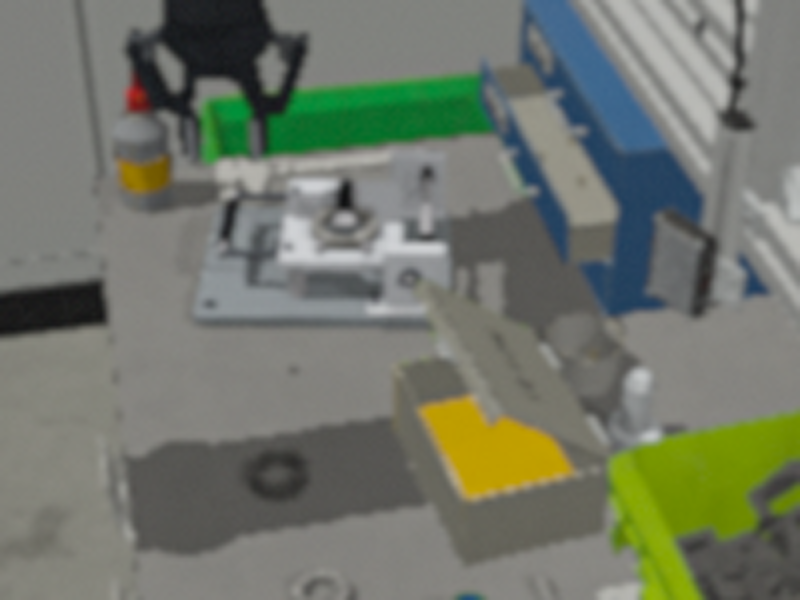

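Sleeve centre at (389,330), predicted (392,331). The keeper bar lies square across the ring at (625,350), and the oil can is well to the left. Going down to grip.

```bash
python3 -m pendant '[[-2,0,-20,0],[-2,0,-40,0],[-2,0,-60,0],[-2,0,-72,0],[-2,0,-77,0]]'; python3 -m pendant '[[0,0,0,0],[0,0,0,0]]'; python3 -m pendant '[[0,0,0,0],[0,0,0,0],[0,0,0,0],[0,0,0,0],[0,0,0,0]]' -1 40;  python3 - <<'E'
from h import *
o=get_obs();print(o['tool_pos'],o['wrist_force'],o['q'].round(2),o['grip_width'])
c=look('wrist','w15')
E
```

```text
time: 14.9
tool_pos: [0.4612, 0.2457, 0.0248]
tcp_rot: [0.788, 0.615, -0.001, -0.0]
wrist_force: [-0.6, -0.0, 0.3]
grip_width: 0.0405
time: 15.1
tool_pos: [0.4621, 0.2464, 0.0264]
tcp_rot: [0.788, 0.615, 0.001, 0.0]
wrist_force: [-0.3, 0.3, 0.2]
grip_width: 0.0398
time: 15.6
tool_pos: [0.4617, 0.2462, 0.0263]
tcp_rot: [0.788, 0.615, 0.0, 0.0]
wrist_force: [-0.9, -0.3, 5.9]
grip_width: 0.0112
[0.46174187 0.24624981 0.02631644] [-0.85225218 -0.30409986  5.9067211 ] [-0.13  0.48 -0.55  2.01  0.36  0.75 -1.14] 0.011198463007115302
```

View pics/w15.png

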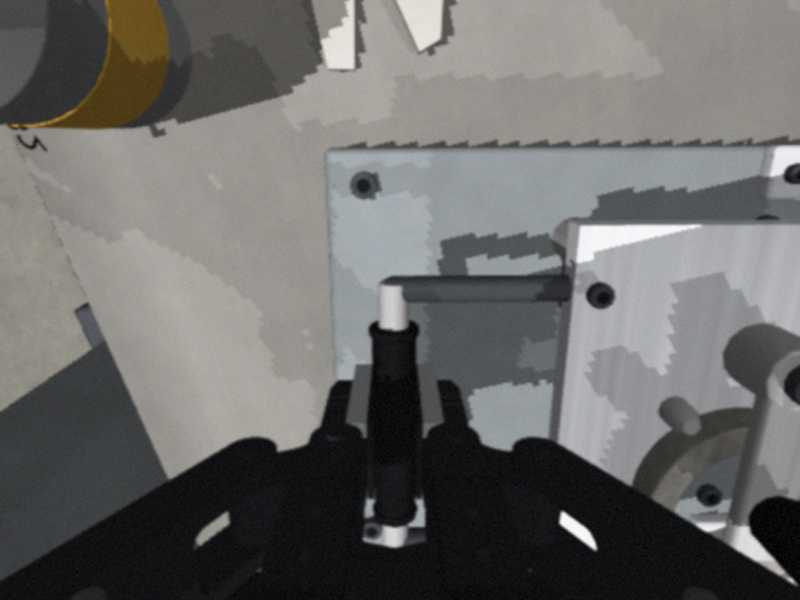

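The sleeve (394,420) is gripped square. Next I'll compute the arc table.

```bash
python3 - <<'E'
import numpy as np
a=-.2415
for t in list(np.arange(.1,1.55,.1))+[1.55,1.571]:
    d=145*(1-np.cos(t))-4.5*np.sin(t); print(round(t,3),np.round([d*np.cos(a),d*np.sin(a),145*np.sin(t)+4.5*(1-np.cos(t))],1))
E
```

```text
0.1 [ 0.3 -0.1 14.5]
0.2 [ 1.9 -0.5 28.9]
0.3 [ 5.  -1.2 43.1]
0.4 [ 9.4 -2.3 56.8]
0.5 [15.1 -3.7 70.1]
0.6 [22.1 -5.4 82.7]
0.7 [30.3 -7.5 94.5]
0.8 [ 39.6  -9.7 105.4]
0.9 [ 49.9 -12.3 115.3]
1.0 [ 61.  -15.  124.1]
1.1 [ 73.  -18.  131.7]
1.2 [ 85.7 -21.1 138. ]
1.3 [ 98.9 -24.4 143. ]
1.4 [112.6 -27.7 146.6]
1.5 [126.5 -31.2 148.8]
1.55 [133.5 -32.9 149.4]
1.571 [136.5 -33.6 149.5]
```

```bash
python3 -m pendant '[[0,0,4,0],[0.1,0,9,0],[0.3,-0.1,14.5,0],[0.9,-0.2,21.7,0],[1.9,-0.5,28.9,0]]'; python3 -m pendant '[[1.5,-0.4,7.1,0],[3.1,-0.7,14.2,0],[5.2,-1.2,21.1,0],[7.5,-1.8,27.9,0],[10.3,-2.5,34.6,0]]';  python3 - <<'E'
from h import *
o=get_obs();print(o['tool_pos'],o['wrist_force'],o['grip_width'])
look('wrist','w16');look('side','s16',(150,120,350,270))
E
```

```text
time: 16.15
tool_pos: [0.4636, 0.2458, 0.0552]
tcp_rot: [0.788, 0.616, 0.0, -0.0]
wrist_force: [2.0, 0.9, -2.6]
grip_width: 0.0105
time: 16.65
tool_pos: [0.4737, 0.2433, 0.0897]
tcp_rot: [0.788, 0.616, 0.0, -0.0]
wrist_force: [1.5, 3.3, -3.6]
grip_width: 0.0105
[0.47370193 0.24329839 0.08974392] [ 1.54237462  3.34478223 -3.59475535] 0.010532358404040336
```

View pics/w16.png

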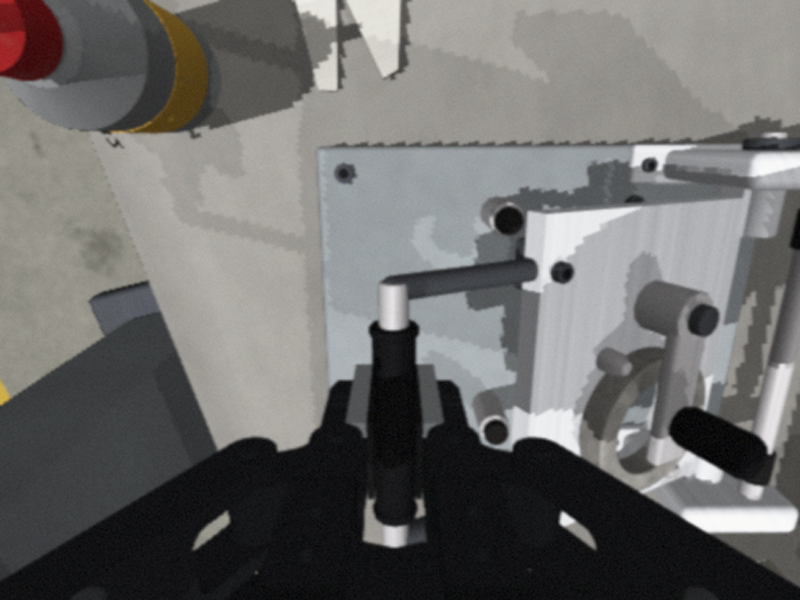

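View pics/s16.png

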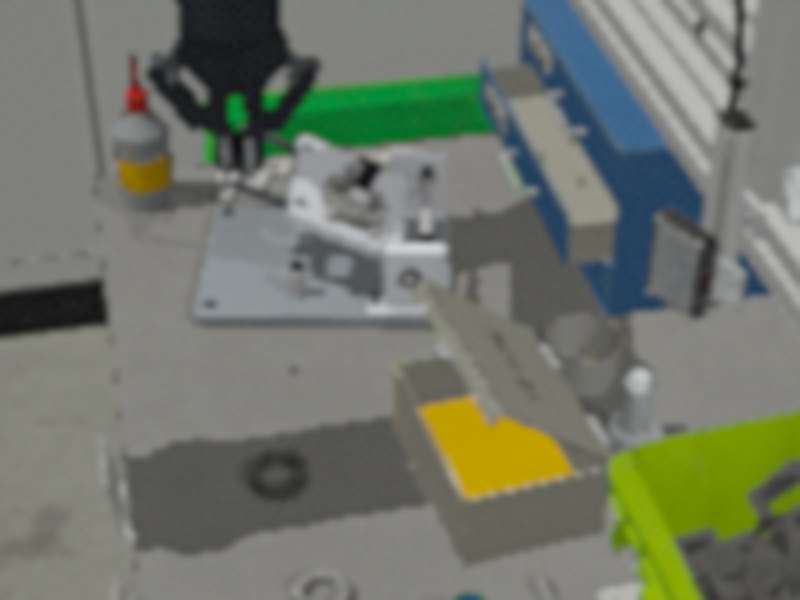

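The flap follows and the ring and keeper stay in place. I'll carry on.

```bash
python3 -m pendant '[[2.9,-0.7,6.6,0],[6.3,-1.5,13,0],[9.9,-2.4,19.2,0],[13.9,-3.4,25.2,0],[18.1,-4.5,31,0]]'; python3 -m pendant '[[4.6,-1.1,5.5,0],[9.3,-2.2,10.9,0],[14.4,-3.5,16,0],[19.6,-4.8,20.8,0],[25,-6.2,25.4,0]]'; python3 -m pendant '[[5.7,-1.3,4.2,0],[11.6,-2.8,8.1,0],[17.7,-4.3,11.8,0],[24,-5.8,15.1,0],[30.4,-7.4,18.1,0]]'; python3 - <<'E'
from h import *
o=get_obs();print(o['tool_pos'],o['wrist_force'],o['grip_width'])
look('side','s17',(150,90,350,240))
E
```

```text
time: 17.25
tool_pos: [0.4919, 0.2388, 0.1208]
tcp_rot: [0.788, 0.616, 0.0, -0.0]
wrist_force: [0.1, 5.9, -1.5]
grip_width: 0.0102
time: 17.75
tool_pos: [0.5169, 0.2327, 0.1462]
tcp_rot: [0.788, 0.616, 0.0, -0.0]
wrist_force: [-0.9, 5.2, -0.1]
grip_width: 0.0104
time: 18.25
tool_pos: [0.5477, 0.2252, 0.1645]
tcp_rot: [0.788, 0.616, 0.0, -0.0]
wrist_force: [-1.1, 4.5, 3.8]
grip_width: 0.01
[0.54771929 0.22520675 0.16454637] [-1.07401436  4.45781536  3.84377812] 0.0099722214313505
```

View pics/s17.png

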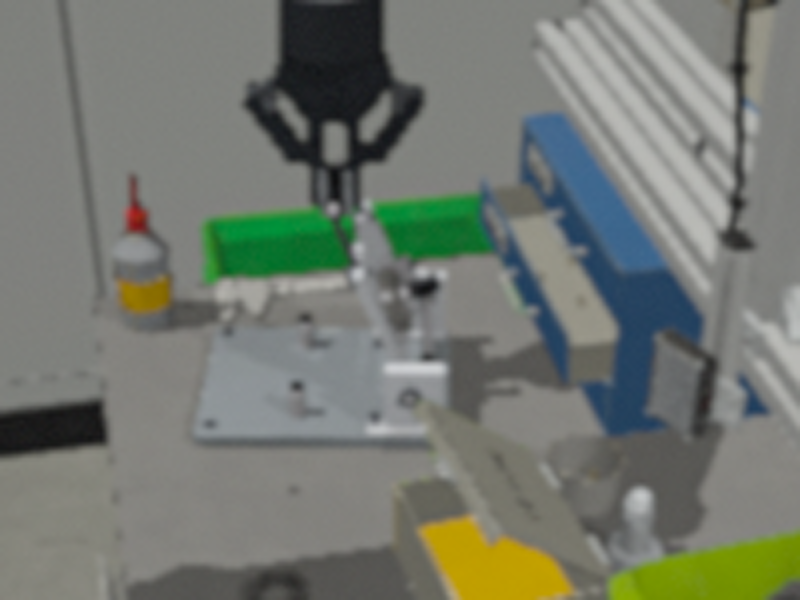

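```bash
python3 -m pendant '[[6.6,-1.6,2.6,0],[13.2,-3.3,5,0],[20,-4.9,7,0],[26.9,-6.6,8.6,0],[30.4,-7.4,9.2,0]]'; python3 -m pendant '[[3.5,-0.9,0.6,0],[7,-1.7,1.2,0],[10.5,-2.6,1.6,0],[14,-3.4,2,0],[17,-4.2,2.2,0]]'; python3 -m pendant '[[2,-0.5,0.1,0],[3.4,-0.9,0.1,0],[3.4,-0.9,0.1,0],[3.4,-0.9,0.1,0],[3.4,-0.9,0.1,0]]'; python3 - <<'E'
from h import *
look('side','s18',(200,90,320,180)); look('top','t18',(180,140,280,240)); look('wrist','w18')
o=get_obs();print(o['tool_pos'],o['wrist_force'],o['grip_width'])
E
```

```text
time: 18.8
tool_pos: [0.5795, 0.2175, 0.174]
tcp_rot: [0.788, 0.615, 0.001, 0.001]
wrist_force: [-0.6, 4.3, 5.3]
grip_width: 0.0106
time: 19.3
tool_pos: [0.596, 0.2134, 0.1758]
tcp_rot: [0.788, 0.615, 0.001, 0.0]
wrist_force: [0.5, 4.7, 5.2]
grip_width: 0.0107
time: 19.8
tool_pos: [0.5993, 0.2126, 0.1759]
tcp_rot: [0.788, 0.615, 0.001, 0.0]
wrist_force: [0.7, 5.1, 5.5]
grip_width: 0.0105
[0.59934563 0.21259575 0.17594517] [1.3156137  5.87835927 5.47107207] 0.010729902020560346
```

View pics/s18.png

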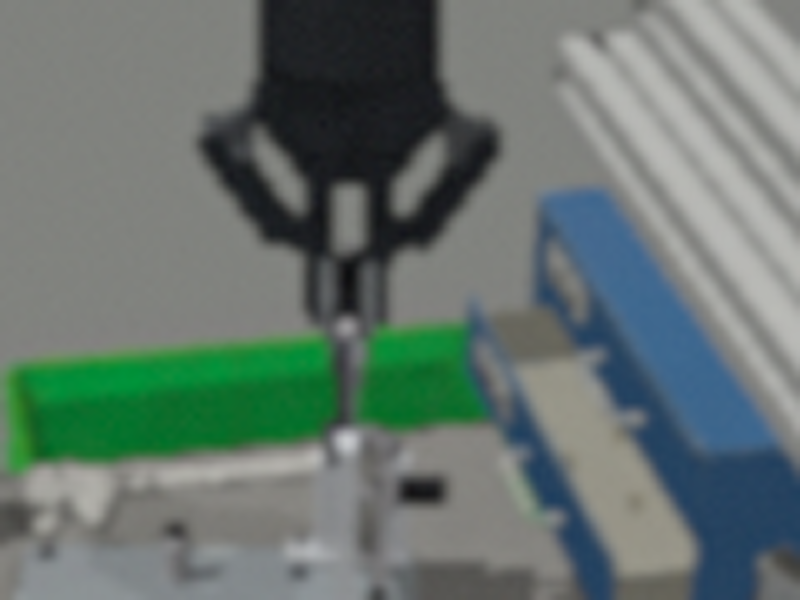

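View pics/w18.png

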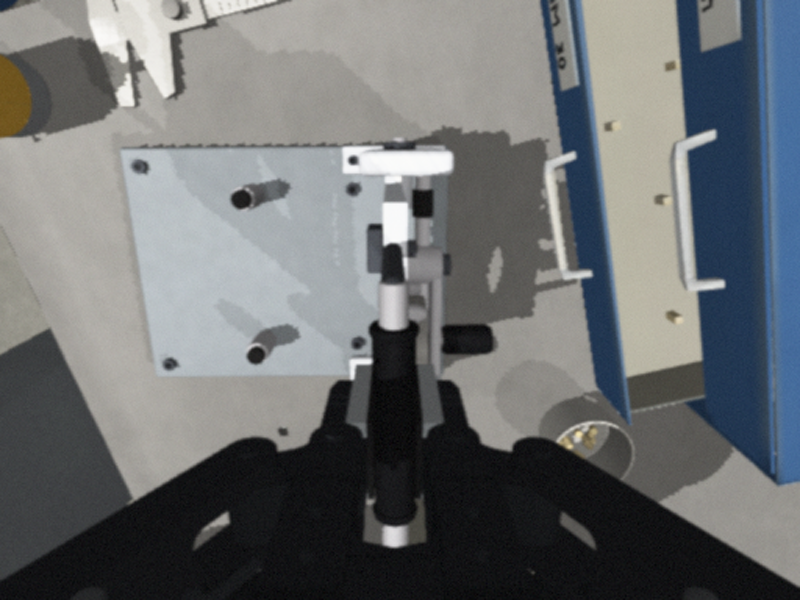

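The flap stands vertical. The tool moved 141.7 mm horizontally and 149.6 mm up, against an ideal of 140.5 and 149.5, which gives about 1.58 rad. The knob points level at (470,338). I'll settle, check for stillness and hand in.

```bash
python3 -m pendant '[[-0.5,0.2,0,0],[-0.5,0.2,0,0],[-0.5,0.2,0,0],[-0.5,0.2,0,0],[-0.5,0.2,0,0]]'; python3 -m pendant '[[0,0,0,0],[0,0,0,0],[0,0,0,0],[0,0,0,0],[0,0,0,0]]'; python3 - <<'E'
from h import *
o=get_obs();print(o['time'],o['tool_pos'],o['joint_velocities'].round(3),o['wrist_force'],o['grip_width'])
hand_in()
E
```

```text
time: 20.45
tool_pos: [0.5988, 0.2128, 0.1759]
tcp_rot: [0.788, 0.615, 0.001, 0.0]
wrist_force: [1.1, 5.4, 4.7]
grip_width: 0.0104
time: 20.95
tool_pos: [0.5988, 0.2128, 0.1759]
tcp_rot: [0.788, 0.615, 0.001, 0.0]
wrist_force: [-0.2, 5.3, 6.0]
grip_width: 0.0106
20.95 [0.59877147 0.2127596  0.17593892] [-0.    -0.001 -0.     0.001 -0.002  0.001 -0.   ] [-0.15871384  5.26665582  6.04517555] 0.010636229999923938
the job is handed in; nothing more can be done
```

I laid the largest ring in the nest, turned the keeper to its stop, swung the flap upright by the bail sleeve, and handed the job in at 20.95 s with the sleeve still gripped. The hand-in gives no verdict, so the result rests on my own checks below.

- **Ring:** after release, the wrist picture showed it down between all four pins.
- **Keeper:** it met its stop at about 14 N. In the close-up, the bar's edges matched the locked position (0 rad).
- **Flap:** the sleeve's travel was within about 1 mm of the ideal upright arc, so I put the flap at about 1.57 to 1.58 rad. The arm was still (0.002 rad/s at most) and the sleeve was gripped at a 40 N setting.
- **Bystanders:** I felt no unexpected contact. I did not measure their positions again at the end.

**Differences noted:**
- The wrist camera read about 3 mm off the top camera, so I aligned the ring by a fit to the pins instead.
- A steady sideways force of about 5 N stayed on the grip at the end, probably from a small yaw error.
- With the flap upright I could see the keeper knob but not the ring clearly, so its place there is inferred.

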